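# Pin a wheel hoe's folding handle and hold its index plunger out

## Task

The wheel hoe lies on its side on the bench; its folding handle is already slipped into the fork but only the sprung index plunger holds it there. Take the thick pivot pin with the large head out of the drilled wooden block and push it down through the fork and the handle's lug until its head sits flat on the fork; only then pull the black knob of the index plunger straight up, fully to its stop, so that the handle is free to be folded. Finish while still holding the knob pulled right up; do not swing the handle yet, and leave the pin seated and everything else on the bench where it is.

Things in the scene. Friction and masses are not known exactly. Their poses are not given: they have to be found in the camera images.
- pin_center (a point): Centre of the pivot pin, half-way along its 74 mm: loose, steel, upright in a large hole of bee_block, head resting on the block's top. Its z axis points from tip to head. Shank 12 mm thick, 62 mm long, its lowest 9 mm tapered to a 5 mm point; flat round head 24 mm in diameter, 12 mm tall. The head's underside is 25 mm above this point, its top 37 mm above, the tip 37 mm below. About 0.09 kg.
- spare_center (a point): Centre (half-way along its 57 mm) of the spare pin, not to be used: the same plain steel, thinner, in the other large hole of the block. Shank 10 mm, head 18 mm in diameter and only 7 mm tall.
- bee_block: Pale wooden block, 75 x 125 x 85 mm high (x, y, z), fixed; origin under its centre. Two large holes, 14 mm in diameter, 70 mm deep, in its top at y = -32 and +32 mm, x = 0: the pivot pin stands in one, the spare pin in the other, either way round. The small dark holes around them are for bees and empty.
- hoe: Wheel hoe on its side, fixed. Origin on the bench straight below fork_hole; y runs along the fork to the wheel (280 mm, its axle at y = 280 mm, 68 mm high, axle bolt 87 mm high). The fork is two level plates 56 mm wide, the upper one's top 76 mm above the bench. The handle tube (28 mm, top 67 mm high, end knob 94 mm high) runs 310 mm from the origin in direction (-0.5, -0.87) of the hoe's x, y.
- fork_hole (a point): Centre of the pin hole in the top face of the upper fork plate, 76 mm above the bench; axes as the hoe's (z up, y to the plunger). The hole is vertical, 13.5 mm in diameter, through upper plate, handle lug (14 mm bore, lined up) and lower plate, whose underside is 46 mm below this point; free below to the bench. With the pin home, pin_center is 25 mm straight below this point.
- plunger_seat (a point): Point on the upper fork plate's top face on the axis of the index plunger, 70 mm from fork_hole along the hoe's y axis. A hexagon lock nut (30 mm across) and a sleeve (21 mm in diameter) stand here, together 17 mm high.
- knob_center (a point): Centre of the index plunger's round black knob; moves with it. Knob 26 mm tall: 21 mm in diameter at its foot, 31 mm from 2 mm below this point to 10 mm above it, bevelled to 25 mm at its top. With the plunger seated the foot is 93.5 mm and this point 106.5 mm above the bench. It pulls straight up.
- plunger (a joint): Travel of the index plunger, m: 0 = seated, its 10 mm steel nose 8 mm deep in the handle's quadrant, 0.014 = pulled fully up against its stop (the nose clears the quadrant at 0.008). A spring returns it: about 5 N to start, 10 N when fully out; it does not stay out by itself.
- handle (a joint): Angle of the folding handle about the pin hole, rad, 0 = as it lies. It is locked (about 0.02 of play) while the plunger is seated, stiff but free to turn once it is out; it must stay within 0.08 of 0.
- bamboo_ring: Bystander: slice of bamboo, ring of 54 mm outer diameter, 22 mm high, loose. Origin under its centre.
- bamboo_tube: Bystander: upright bamboo tube, 68 mm in diameter, 130 mm high, loose. Origin under its centre.
- log_slice: Bystander: round slice of log, 84 mm in diameter, 28 mm high, loose. Origin under its centre.
- mug: Bystander: glass mug, 76 mm in diameter, 90 mm high, handle to its +y, loose. Origin under its centre.
- wrench: Bystander: flat steel spanner, 190 mm long along its x, 8 mm high, loose. Origin under its middle.
Things that resemble listed ones, but are neither listed nor needed, are in the scene too. Leave any green or orange look-alike of the part that bears pin_center alone.

How it is judged:
On the way, in this order (a step that is already met when the one before it is completed fails the run):
1. the pivot pin is through fork and lug with its head on the fork (horizontal distance between pin_center and fork_hole below 0.004 m and z of pin_center in the frame of fork_hole between -0.0285 and -0.0225 m and angle between pin_center's own z axis and vertical below 0.1 rad), for 0.3 s.
2. the index plunger is pulled fully up with the pin home (all of step 1 and value of joint plunger above 0.0122 m), for 0.2 s.
At the end, for the whole second after the job is handed in: The pivot pin stands in the fork hole, upright within 0.1 rad, within 4 mm of its axis, its head's underside within 2.5 mm of the fork's top face; the plunger is at least 12.2 mm of its 14 mm up and the fingers are on it with more than 2 N; the handle is within 0.08 rad of where it lay (all of step 2 and value of joint handle between -0.08 and 0.08 rad and contact force between plunger and the fingers above 2 N); the arm keeps its last pose, push and grip.
It fails at once if the plunger is withdrawn while the pivot pin is not home (value of joint plunger above 0.006 m and not (horizontal distance between pin_center and fork_hole below 0.004 m and z of pin_center in the frame of fork_hole between -0.0285 and -0.0225 m and angle between pin_center's own z axis and vertical below 0.1 rad)).
It fails at once if the handle is swung (not (value of joint handle between -0.08 and 0.08 rad)).
It fails at once if another loose thing on the bench is moved by more than 30 mm (distance of any of spare_center, bamboo_ring, bamboo_tube, log_slice, mug, wrench from where it was at the start of the episode above 0.03 m).
It also fails if it takes over 50 s, if anything falls off the work surface, if the arm or the gripper's body presses on something with over 40 N, if the wrist force passes 120 N, or if a joint passes its speed limit or range.

## Robot

A 6-joint arm with a two-finger parallel gripper is mounted at the origin on the work surface. World frame = base frame: x ahead of the robot, y to its left, z up, the work surface at z = 0. Lengths are in m, angles in rad, forces in N, time in s.
With the tool pointing down it reaches from about 0.375 to 0.9 m from the base axis. Payload 3.1 kg.
Tool frame: the origin (TCP) lies at the very end of the fingers, on their centre line; the grasp point (between the pads) lies 19 mm behind it; y points along the fingers, x is the direction in which the jaws open and shut, and the axes are right-handed (so a half turn about y gives the same grasp; the last joint's range is limited). The gripper opens to 87 mm and grips with 3 to 60 N. Pads are 19 mm wide; open, the fingers measure 117 mm over their backs; the gripper's body (75 mm by 190 mm) begins 51 mm behind the grasp point.
Start: joints at [-1.385, 0.527, 1.433, -0, 1.181, -0.178], TCP at [0.223, -0.584, 0.223] pointing down, gripper open.
Joint ranges: [-3.08, 3.08], [-0.75, 2.2], [0.22, 2.44], [-1.43, 4.57], [0, 2.65], [-2.85, 2.85]. Speed limits (rad/s): [2.79, 2.79, 3.14, 3.14, 3.14, 3.14].

## Interface

Orientations are given as a unit quaternion [x, y, z, w].
In Python, from rig import robot gives the robot as it stands.
- The arm moves only by the shell command python3 -m creep 'ROWS' [FORCE]. ROWS is JSON, a list of rows, each a list of 3 entries, a list of its own where there are three numbers: the shift along the tool's x, y, z in mm, then the turn about the tool's y in rad, then the opening, from 0 (shut) to 1 (fully open). A call has 1 to 8 rows; each row shifts and turns the commanded pose from where the row before left it, along the tool's axes as they then stand; what a row does not reach is not made up. A row lasts 1/10 s, in which the tool goes at most 50 mm and 8.59 degrees, less where a joint would pass 70% of its speed; a pose out of reach is approached as far as the arm can. A call with a gripper value outside its range is refused whole. The fingers move at their own pace and stop on an object; FORCE is the grip in N (left out, the last holds). Time passes only in rows, so rows that do not move let the fingers close. It gives the time, the measured TCP pose, the force and the opening at its end, in the units of the state.
- robot.get_obs(): the state, without advancing time (a new reading comes with each control period).
- robot.camera(name): name is "scene" or "side" or "wrist"; returns a dict with "pixels" (420x560x3 uint8, red, green, blue), "fx", "fy", "cx", "cy" (pixels), "position" and "rotation" of the camera in the world. Camera axes: x right, y up, looking along -z (the intrinsics and any distortion apply to the point x, -y, -z); pixel columns grow to the right and rows downward; lengths in m; the calibration is good to about 2 mm. The wrist camera is an equidistant fisheye: a pixel r from the principal point sees the ray r / f radians off the axis. A picture is of the moment at which its call begins. There is no depth.
- robot.hand_in(): hands the job in, once; it reports no verdict.
The state is a dict: "time": time; "q": joint angles; "joint_velocities": joint speeds; "joint_torque": joint torques, N m; "position": TCP position; "tool_rot": TCP orientation; "ft_force": force on the tool from outside, world axes, zero at the start; "moment": the same for the moment, N m; "grip_width": finger opening in m.
Only numpy, scipy, OpenCV 4.12 (cv2) and the standard library are available. Lean on these libraries where they do the work, as an engineer would, in place of code of your own. Each camera call takes 0.05 s, during which the arm holds its last target.

## Working session

There is one attempt and no reset: what is moved stays moved. The work goes in short steps, Python scripts to look and compute and a shell command to move; the robot and the scene stay as the last step left them, time stands still between calls to the robot, and variables do not carry over. Pictures are saved under pics/ and viewed, and the job is handed in when it is done.

```bash
ls; mkdir -p pics
cat > h.py <<'E'
import numpy as np,cv2,sys
from rig import robot
def save(name,fn):
    c=robot.camera(name); cv2.imwrite(f'pics/{fn}.png',cv2.cvtColor(c['pixels'],cv2.COLOR_RGB2BGR)); 
    np.save(f'pics/{fn}.npy',c,allow_pickle=True); return c
def load(fn): return np.load(f'pics/{fn}.npy',allow_pickle=True).item()
E
python3 - <<'E'
from h import *
for n in ['scene','side','wrist']:
    c=save(n,n+'0'); print(n,{k:(np.round(v,4).tolist() if k!='pixels' else v.shape) for k,v in c.items()})
print(robot.get_obs())
E
```

```text
pics
scene {'pixels': (420, 560, 3), 'fx': 445.4421, 'fy': 445.4421, 'cx': 279.6099, 'cy': 197.6945, 'position': [1.3188, -0.0912, 0.6577], 'rotation': [0.3063, 0.3377, 0.6723, 0.5832]}
side {'pixels': (420, 560, 3), 'fx': 393.1078, 'fy': 393.1078, 'cx': 282.8185, 'cy': 210.8919, 'position': [0.3209, -0.6768, 0.6951], 'rotation': [0.3511, -0.0822, -0.2066, 0.9096]}
wrist {'pixels': (420, 560, 3), 'fx': 325.1923, 'fy': 325.1923, 'cx': 277.9974, 'cy': 212.054, 'position': [0.2913, -0.5574, 0.3834], 'rotation': [-0.1115, 0.0777, -0.5612, 0.8164]}
{'time': 0.15, 'q': array([-1.38456470e+00,  5.28242172e-01,  1.43362668e+00, -2.53018649e-05,
        1.18140316e+00, -1.78499450e-01]), 'joint_velocities': array([-0.00146065, -0.0023221 , -0.00388395,  0.00093287, -0.00092762,
        0.00172831]), 'joint_torque': array([ 5.43354854e-04, -4.40430307e+01, -1.76842904e+01,  6.34429394e-02,
        5.52277593e-02, -9.06973014e-05]), 'position': array([ 0.22284944, -0.5833065 ,  0.22179691]), 'tool_rot': array([-0.5819763 ,  0.40145487, -0.40060029,  0.58280098]), 'ft_force': array([-0.93314527, -0.62243189,  0.32817173]), 'moment': array([0.05232559, 0.01006669, 0.01657755]), 'grip_width': 0.08720957924989602}
```

View pics/scene0.png

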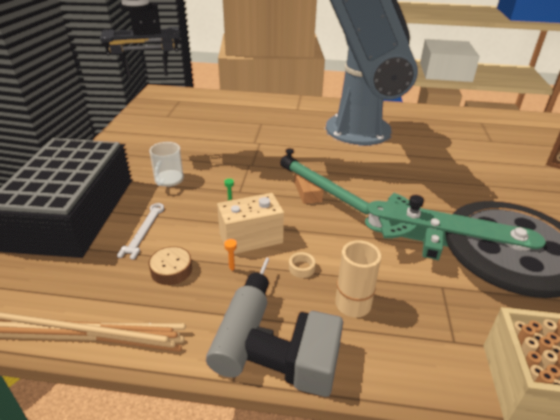

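View pics/side0.png

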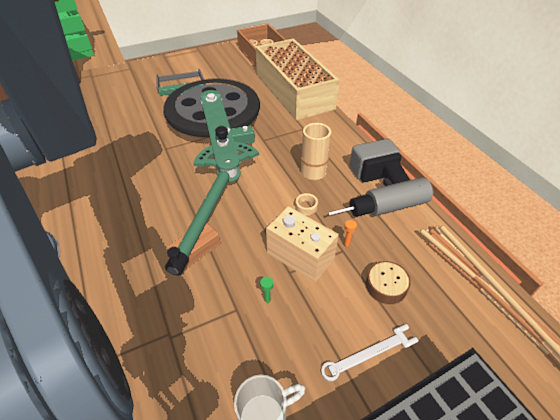

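View pics/wrist0.png

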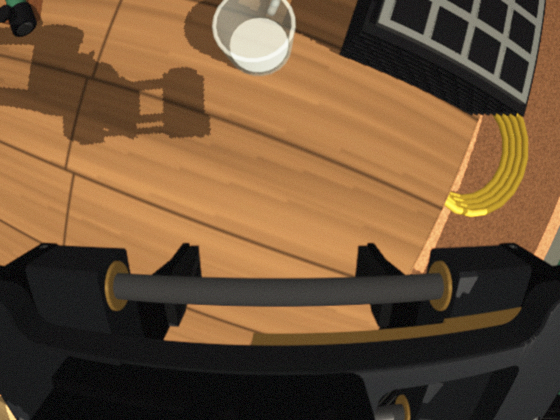

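The scene view shows the block with two steel heads, at about (236,209) and (265,202). There is a green look-alike at (229,185), an orange one at (232,250), the fork joint near (376,215) and the black knob at (416,204). The side view shows the same heads at (316,238) and (289,221), the fork joint at (232,172) and the knob at (221,134). Next I'll take close crops.

Run:
```python
import cv2
a=cv2.imread('pics/scene0.png');b=cv2.imread('pics/side0.png')
def cr(i,x,y,w,h,s): return cv2.resize(i[y:y+h,x:x+w],(w*s,h*s),interpolation=cv2.INTER_CUBIC)
cv2.imwrite('pics/c1.png',cv2.hconcat([cr(a,205,175,95,75,4),cr(b,255,195,95,75,4)]))
cv2.imwrite('pics/c2.png',cv2.hconcat([cr(a,350,180,95,80,4),cr(b,185,110,95,80,4)]))
```

```text
(no output)
```

View pics/c1.png

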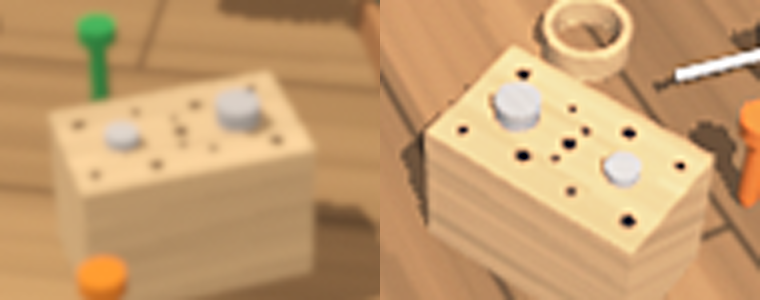

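View pics/c2.png

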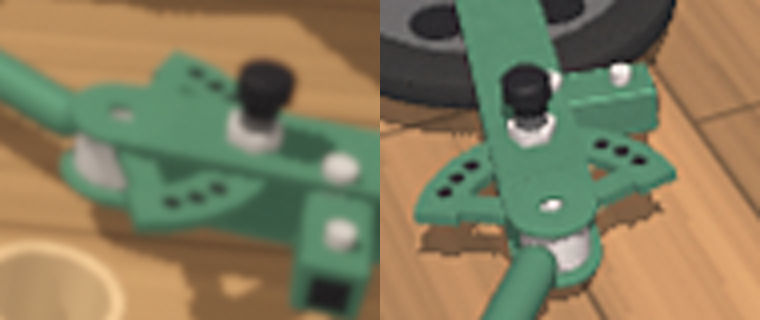

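The left crops confirm it: the larger, taller head (scene (264,201), side (289,220)) is the pivot pin. The small low one is the spare. The fork hole is at scene (380,208) and side (227.5,161). Next I'll measure.

```bash
cat >> h.py <<'E'
from scipy.spatial.transform import Rotation as R
from scipy.optimize import least_squares
def ray(c,u,v):
    q=c['rotation']; q=np.array(q)
    M=R.from_quat(q).as_matrix() if q.size==4 else q.reshape(3,3)
    x=(u-c['cx'])/c['fx'];y=(v-c['cy'])/c['fy']
    d=np.array([x,-y,-1.]); return np.array(c['position']),M@d/np.linalg.norm(d)
def wray(c,u,v):
    M=R.from_quat(c['rotation']).as_matrix()
    x=(u-c['cx'])/c['fx'];y=(v-c['cy'])/c['fy'];t=np.hypot(x,y)
    s=np.sinc(t/np.pi); d=np.array([x*s,-y*s,-np.cos(t)]); return np.array(c['position']),M@d
def plane(r,z): o,d=r; return o+d*(z-o[2])/d[2]
def tri(rs):
    A=sum(np.eye(3)-np.outer(d,d) for o,d in rs); b=sum((np.eye(3)-np.outer(d,d))@o for o,d in rs)
    p=np.linalg.solve(A,b); return p,[float(np.linalg.norm((np.eye(3)-np.outer(d,d))@(p-o)))*1000 for o,d in rs]
def blobs(img,mask,box,minA=8):
    x,y,w,h=box; m=np.zeros(mask.shape,np.uint8); m[y:y+h,x:x+w]=mask[y:y+h,x:x+w]
    n,l,s,c=cv2.connectedComponentsWithStats(m,connectivity=4)
    return [(s[i].tolist(),c[i].round(2).tolist()) for i in range(1,n) if s[i,4]>=minA]
E
python3 - <<'E'
from h import *
S=load('scene0');D=load('side0')
for c,boxes in ((S,[(205,175,95,75),(365,198,30,20)]),(D,[(265,205,80,50),(215,150,25,22)])):
    hsv=cv2.cvtColor(c['pixels'],cv2.COLOR_RGB2HSV)
    m=((hsv[...,1]<45)&(hsv[...,2]>120)).astype(np.uint8)
    m2=((hsv[...,1]<90)&(hsv[...,2]>100)).astype(np.uint8)
    print(blobs(c,m,boxes[0]),blobs(c,m2,boxes[1],3))
    # black knob
    k=((hsv[...,2]<60)).astype(np.uint8)
    print('knob',blobs(c,k,(395,185,45,40) if c is S else (205,120,35,30)))
# spots
for nm,us,ud,z in (('pintop',(264.4,201),(289.4,218.5),.097),('hole',(380.4,208),(227.5,161),.076)):
    rs=[ray(S,*us),ray(D,*ud)]; print(nm,tri(rs),[plane(r,z).round(4) for r in rs])
E
```

```text
[([260, 198, 9, 9, 76], [264.04, 201.95]), ([232, 206, 7, 6, 38], [235.0, 208.5])] [([365, 198, 30, 20, 477], [380.25, 208.29]), ([393, 198, 2, 2, 3], [393.67, 198.67])]
knob [([410, 196, 13, 15, 138], [415.66, 202.5])]
[([329, 209, 16, 6, 49], [336.43, 211.55]), ([284, 216, 11, 12, 114], [289.02, 221.25]), ([311, 233, 9, 9, 66], [315.14, 236.86])] [([226, 150, 5, 8, 14], [228.29, 153.29]), ([231, 150, 3, 1, 3], [232.0, 150.0]), ([237, 151, 3, 4, 6], [237.5, 152.0]), ([215, 152, 2, 3, 4], [215.25, 153.25]), ([219, 153, 7, 4, 17], [221.53, 154.29]), ([232, 153, 2, 2, 4], [232.5, 153.5]), ([215, 155, 4, 9, 15], [216.2, 159.27]), ([238, 157, 2, 2, 3], [238.33, 157.33]), ([232, 158, 5, 6, 16], [233.81, 160.31]), ([218, 160, 6, 6, 19], [220.37, 162.37]), ([225, 160, 6, 4, 20], [227.5, 161.2]), ([230, 163, 3, 2, 4], [231.25, 163.75]), ([220, 166, 18, 6, 65], [229.62, 169.52]), ([239, 166, 1, 3, 3], [239.0, 167.0])]
knob [([229, 120, 5, 5, 12], [230.5, 121.33]), ([231, 125, 9, 3, 13], [235.69, 126.15]), ([216, 127, 12, 13, 118], [221.32, 132.69]), ([205, 132, 5, 5, 21], [206.62, 134.1])]
pintop (array([ 0.56215187, -0.21373796,  0.09743745]), [0.9190957037557919, 0.9190957037556955]) [array([ 0.5625, -0.2145,  0.097 ]), array([ 0.5621, -0.2124,  0.097 ])]
hole (array([0.51815195, 0.03484473, 0.07425953]), [0.28216570042534544, 0.282165700425295]) [array([0.5202, 0.0347, 0.076 ]), array([0.5176, 0.0325, 0.076 ])]
```

Run:
```python
from h import *
S=load('scene0');D=load('side0')
for nm,us,ud in (('pinhead c',(264.04,201.95),(289.02,221.25)),('spare',(235,208.5),(315.14,236.86)),('knob',(415.66,202.5),(221.3,132.69)),('hole',(380.4,208),(227.5,161)),('greenhd',(229.5,183),(266.5,284)),('ring',(302,264),(306.5,203)),('tubetop',(360,257),(317,131))):
    p,e=tri([ray(S,*us),ray(D,*ud)]);print(nm,p.round(4),np.round(e,1))
o=robot.get_obs();M=R.from_quat(o['tool_rot']).as_matrix();print(M.round(3))
def tgt(x,y,z): 
    print((M.T@(np.array([x,y,z])-o['position'])*1000).round(1))
tgt(.562,-.214,.2)
```

```text
pinhead c [ 0.5599 -0.2155  0.0926] [0.2 0.2]
spare [ 0.5892 -0.2723  0.0904] [0.5 0.5]
knob [0.5311 0.1031 0.1071] [0.4 0.4]
hole [0.5182 0.0348 0.0743] [0.3 0.3]
greenhd [ 0.4645 -0.3145  0.0672] [0.5 0.5]
ring [ 0.6543 -0.1215  0.0138] [0.2 0.2]
tubetop [ 0.7345 -0.0162  0.1254] [2.7 2.7]
[[ 0.357 -0.     0.934]
 [-0.934  0.002  0.357]
 [-0.002 -1.     0.   ]]
[-224.    22.3  448.6]
```

Checks agree: pin to spare is 64.0 mm, hole to knob is 69.5 mm and the knob centre is 107 mm high. I'll turn the jaws across the block's long axis, away from the spare.

```bash
python3 -m creep '[[[0,0,0],-0.145,0.6],[[0,0,0],-0.145,0.6],[[0,0,0],-0.145,0.6],[[0,0,0],-0.145,0.6],[[0,0,0],-0.145,0.6],[[0,0,0],-0.145,0.6],[[0,0,0],-0.145,0.6],[[0,0,0],-0.145,0.6]]' 20; python3 -m creep '[[[0,0,0],-0.145,0.6],[[0,0,0],-0.145,0.6],[[0,0,0],-0.145,0.6],[[0,0,0],0,0.6]]'
cat >> h.py <<'E'
def to(x,y,z):
    o=robot.get_obs();M=R.from_quat(o['tool_rot']).as_matrix()
    print('t',o['time'],'q',o['q'].round(3),'pos',o['position'].round(4),'x',M[:,0].round(3),'y',M[:,1].round(3))
    print('shift',(M.T@(np.array([x,y,z])-o['position'])*1000).round(1),'F',o['ft_force'].round(2),'w',o['grip_width'].round(4))
E
python3 -c "
from h import *
to(.56,-.215,.2)"
```

```text
time: 0.95
position: [0.2229, -0.5835, 0.2221]
tool_rot: [-0.707, 0.014, -0.014, 0.707]
ft_force: [0.6, -0.3, -0.1]
grip_width: 0.0524
time: 1.35
position: [0.2229, -0.5836, 0.2222]
tool_rot: [-0.694, -0.137, 0.137, 0.694]
ft_force: [0.9, 0.4, 0.8]
grip_width: 0.0521
t 1.35 q [-1.385  0.528  1.433 -0.     1.181 -1.773] pos [ 0.2229 -0.5836  0.2222] x [0.925 0.379 0.   ] y [-0.     0.001 -1.   ]Traceback (most recent call last):
  File "<string>", line 3, in <module>
    to(.56,-.215,.2)
    ~~^^^^^^^^^^^^^^
  File "h.py", line 29, in to
    print('shift',(M.T@(np.array([x,y,z])-o['position'])*1000).round(1),'F',o['ft_force'].round(2),'w',o['grip_width'].round(4))
                                                                                                       ^^^^^^^^^^^^^^^^^^^^^
AttributeError: 'float' object has no attribute 'round'
```

```bash
sed -i "s/o\['grip_width'\].round(4)/round(o['grip_width'],4)/" h.py
python3 -m creep '[[[28,0,9],0,0.6],[[28,0,9],0,0.6],[[28,0,9],0,0.6],[[28,0,9],0,0.6],[[28,0,9],0,0.6],[[28,0,9],0,0.6],[[28,0,9],0,0.6],[[28,0,9],0,0.6]]'
python3 -m creep '[[[28,0,9],0,0.6],[[28,0,9],0,0.6],[[28,0,9],0,0.6],[[28,0,9],0,0.6],[[28,0,9],0,0.6],[[28,0,9],0,0.6],[[28,0,9],0,0.6],[[28,0,9],0,0.6]]'
python3 -m creep '[[[0,0,0],0,0.6],[[0,0,0],0,0.6]]'
python3 - <<'E'
from h import *
c=save('wrist','w1');to(.56,-.215,.2)
E
```

```text
time: 2.15
position: [0.4037, -0.4313, 0.2224]
tool_rot: [-0.694, -0.135, 0.135, 0.694]
ft_force: [-0.1, -0.4, -0.1]
grip_width: 0.0521
time: 2.95
position: [0.5837, -0.2797, 0.2223]
tool_rot: [-0.694, -0.135, 0.136, 0.694]
ft_force: [-0.3, -0.2, -0.9]
grip_width: 0.0521
time: 3.15
position: [0.5829, -0.2802, 0.2222]
tool_rot: [-0.694, -0.136, 0.137, 0.694]
ft_force: [-0.7, 0.1, 1.3]
grip_width: 0.0527
t 3.2 q [-6.210e-01  5.580e-01  1.375e+00 -1.000e-03  1.210e+00 -1.009e+00] pos [ 0.5824 -0.2807  0.2222] x [ 0.926  0.378 -0.001] y [-0.001  0.    -1.   ]
shift [ 4.1 22.3 69.3] F [0.6  0.16 0.24] w 0.052
```

View pics/w1.png

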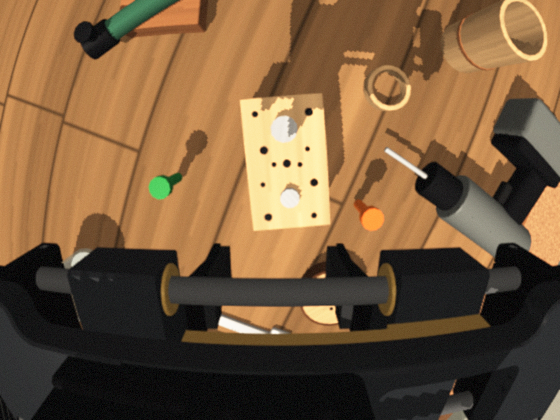

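The wrist view shows the big head at about (285,128), the spare at (290,198), green at (160,187), orange at (372,218) and the ring at (388,88).

Run:
```python
from h import *
c=load('w1');hsv=cv2.cvtColor(c['pixels'],cv2.COLOR_RGB2HSV)
m=((hsv[...,1]<60)&(hsv[...,2]>110)).astype(np.uint8)
for s,p in blobs(c,m,(240,95,90,135)): print(s,p,plane(wray(c,*p),.097).round(4),plane(wray(c,*p),.092).round(4))
i=cv2.cvtColor(c['pixels'],cv2.COLOR_RGB2BGR)[90:240,230:340];cv2.imwrite('pics/w1c.png',cv2.resize(i,None,fx=4,fy=4,interpolation=cv2.INTER_CUBIC))
```

```text
[271, 116, 26, 27, 561] [283.42, 128.95] [ 0.5606 -0.215   0.097 ] [ 0.5607 -0.215   0.092 ]
[280, 188, 20, 20, 304] [289.4, 198.05] [ 0.5894 -0.2703  0.097 ] [ 0.59   -0.2713  0.092 ]
```

View pics/w1c.png

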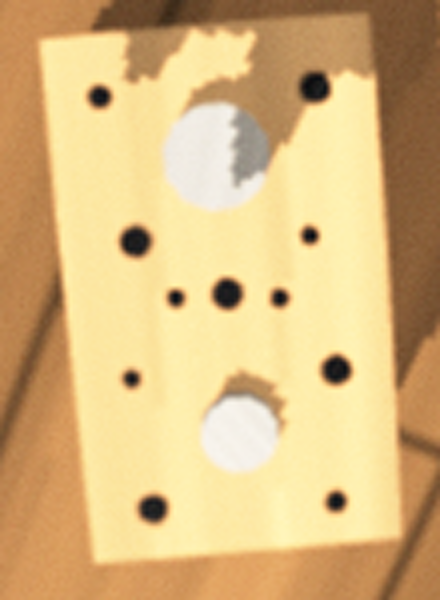

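```bash
python3 -m creep '[[[0.8,0,11],0,0.6],[[0.8,0,11],0,0.6],[[0.8,0,11],0,0.6],[[0.8,5,11],0,0.6],[[0.8,15,11],0,0.6],[[1,25,10],0,0.6],[[0,30,4],0,0.6],[[0,20,0],0,0.6]]'
python3 -m creep '[[[0,0,0],0,0.6],[[0,0,0],0,0.6]]'
python3 - <<'E'
from h import *
c=save('wrist','w2');to(.561,-.2147,.0875);save('scene','s2');save('side','d2')
E
```

```text
time: 4.0
position: [0.5597, -0.2128, 0.1258]
tool_rot: [-0.693, -0.136, 0.138, 0.695]
ft_force: [-0.5, 0.2, -0.5]
grip_width: 0.0523
time: 4.2
position: [0.5613, -0.2146, 0.1276]
tool_rot: [-0.694, -0.137, 0.137, 0.694]
ft_force: [0.1, -0.8, -0.2]
grip_width: 0.0519
t 4.25 q [-0.551  0.614  1.578  0.     0.948 -0.94 ] pos [ 0.5619 -0.2151  0.1285] x [0.925 0.379 0.001] y [ 0.001 -0.001 -1.   ]
shift [-0.7 41.   0.8] F [0.11 0.07 0.64] w 0.0523
```

View pics/w2.png

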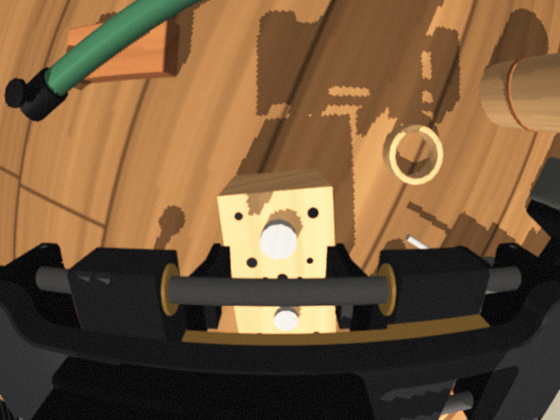

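View pics/s2.png

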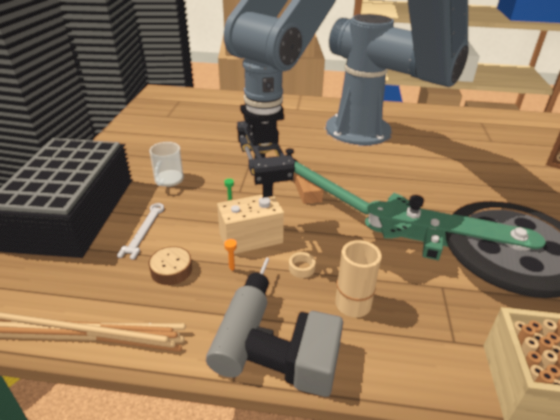

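The head sits at (278,240), centred between the fingers at columns 222 and 335. I'll descend and grip it just above the block top.

```bash
python3 -c "
from h import *
c=load('w2');print(plane(wray(c,278.5,240),.097))"
python3 -m creep '[[[0,10,0.5],0,0.6],[[0,10,0],0,0.6],[[0,10,0],0,0.6],[[0,7,0],0,0.6],[[0,3,0],0,0.6],[[0,0,0],0,0.6],[[0,0,0],0,0.6],[[0,0,0],0,0.6]]'
python3 -c "
from h import *
to(.561,-.2147,.0875)"
```

```text
[ 0.56053274 -0.21321753  0.097     ]
time: 5.15
position: [0.5615, -0.2147, 0.0879]
tool_rot: [0.694, 0.137, -0.136, -0.694]
ft_force: [-0.4, -0.6, -0.4]
grip_width: 0.0523
t 5.15 q [-0.551  0.672  1.604  0.     0.865 -0.94 ] pos [ 0.5615 -0.2147  0.0879] x [0.925 0.379 0.001] y [ 0.001 -0.    -1.   ]
shift [-0.5  0.4  0.2] F [-0.36 -0.63 -0.38] w 0.0523
```

```bash
python3 -m creep '[[[0,0,0],0,0.15],[[0,0,0],0,0.15],[[0,0,0],0,0.15],[[0,0,0],0,0.15],[[0,0,0],0,0.15],[[0,0,0],0,0.15]]' 40
python3 -m creep '[[[0,-5,0],0,0.15],[[0,-10,0],0,0.15],[[0,-15,0],0,0.15],[[0,-20,0],0,0.15],[[0,-25,0],0,0.15],[[0,-25,0],0,0.15],[[0,-20,0],0,0.15],[[0,0,0],0,0.15]]'
python3 -c "
from h import *
to(.519,.034,.2)
save('wrist','w3');save('side','d3');save('scene','s3')
import cv2
a=cv2.imread('pics/s3.png')[60:260,180:330];b=cv2.imread('pics/d3.png')[130:330,220:370]
cv2.imwrite('pics/c3.png',cv2.resize(cv2.hconcat([a,b]),None,fx=2.6,fy=2.6,interpolation=cv2.INTER_CUBIC))
"
```

```text
time: 5.75
position: [0.5612, -0.2145, 0.0876]
tool_rot: [0.694, 0.137, -0.137, -0.694]
ft_force: [0.0, -0.0, 0.6]
grip_width: 0.0223
time: 6.55
position: [0.5632, -0.2156, 0.2115]
tool_rot: [0.696, 0.139, -0.135, -0.692]
ft_force: [1.1, 0.1, -0.2]
grip_width: 0.0223
t 6.55 q [-0.551  0.507  1.508 -0.     1.119 -0.94 ] pos [ 0.5632 -0.2156  0.2115] x [0.925 0.379 0.005] y [ 0.007 -0.004 -1.   ]
shift [ 53.8  10.1 247.8] F [ 1.05  0.11 -0.19] w 0.0223
```

View pics/c3.png

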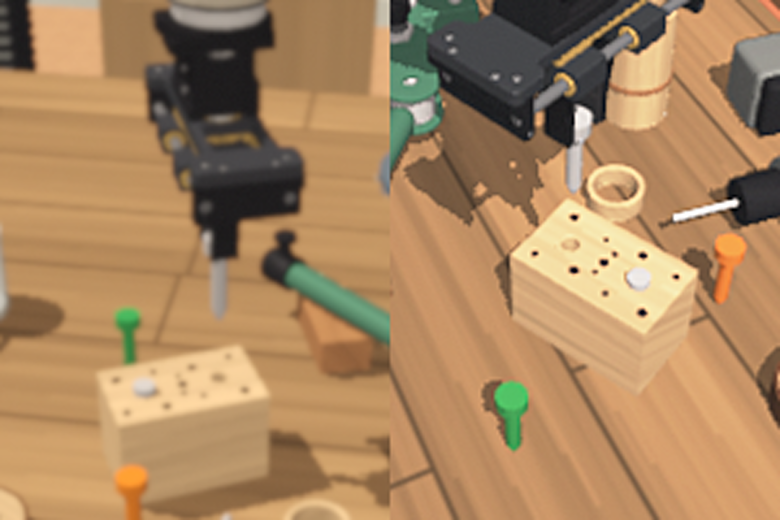

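View pics/w3.png

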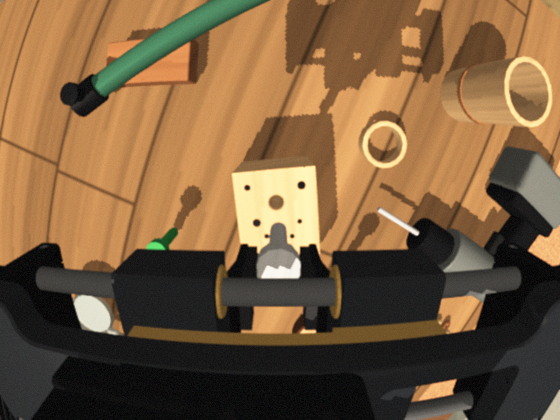

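The pin is out and hangs straight. The spare, green, orange and ring are undisturbed. I'll go part way to the fork and look at the hole with the wrist camera.

```bash
python3 -m creep '[[[6,0,22],0,0.15],[[7,0,22],0,0.15],[[7,0,22],0,0.15],[[7,0,22],0,0.15],[[7,0,22],0,0.15],[[7,0,22],0,0.15],[[7,0,22],0,0.15],[[6,0,20],0,0.15]]'
python3 -m creep '[[[0,0,0],0,0.15],[[0,0,0],0,0.15],[[0,0,0],0,0.15]]'
python3 -c "
from h import *
to(.519,.034,.2)
save('wrist','w4')
"
```

```text
time: 7.5
position: [0.5438, -0.0316, 0.2058]
tool_rot: [-0.693, -0.136, 0.138, 0.694]
ft_force: [0.8, -0.5, -0.4]
grip_width: 0.0223
time: 7.8
position: [0.5451, -0.0337, 0.2069]
tool_rot: [-0.694, -0.136, 0.137, 0.694]
ft_force: [0.2, 0.4, -0.3]
grip_width: 0.0221
t 7.8 q [-0.266  0.442  1.648 -0.     1.053 -0.655] pos [ 0.5451 -0.0337  0.2069] x [ 0.925  0.379 -0.001] y [-0.001 -0.    -1.   ]
shift [ 1.5  6.9 72.5] F [ 0.25  0.38 -0.33] w 0.0221
```

View pics/w4.png

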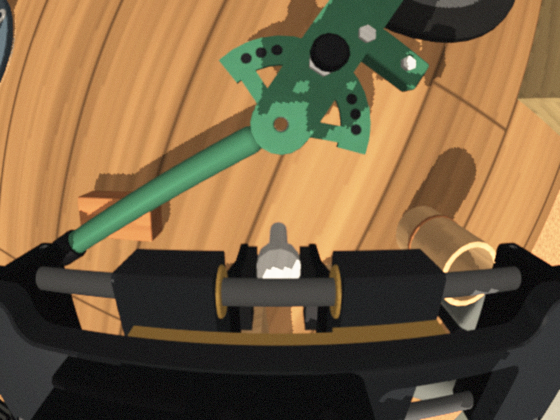

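The wrist view shows the fork hole at about (281,125), the knob top at (330,53) and the hanging pin's tip near (278,228).

```bash
python3 -c "
from h import *
c=load('w4')
im=cv2.cvtColor(c['pixels'],cv2.COLOR_RGB2BGR)
cv2.imwrite('pics/c4.png',cv2.resize(cv2.hconcat([im[85:165,235:325],im[215:295,235:325]]),None,fx=4.4,fy=4.4,interpolation=cv2.INTER_CUBIC))
hsv=cv2.cvtColor(c['pixels'],cv2.COLOR_RGB2HSV)
m=((hsv[...,0]<25)).astype(np.uint8)
for s,p in blobs(c,m,(270,114,22,22)): print('hole',s,p,plane(wray(c,*p),.076).round(4))
m=((hsv[...,2]<45)).astype(np.uint8)
for s,p in blobs(c,m,(300,25,60,60),60): print('knob',s,p,plane(wray(c,*p),.1165).round(4))
z=c and .2069
print('tip',plane(wray(c,278,228),z-.0646))
"
```

```text
hole [274, 118, 14, 13, 146] [280.43, 123.82] [0.5187 0.0346 0.076 ]
knob [310, 33, 40, 39, 1165] [329.54, 52.01] [0.5315 0.1023 0.1165]
tip [ 0.54526866 -0.03555991  0.1423    ]
```

View pics/c4.png

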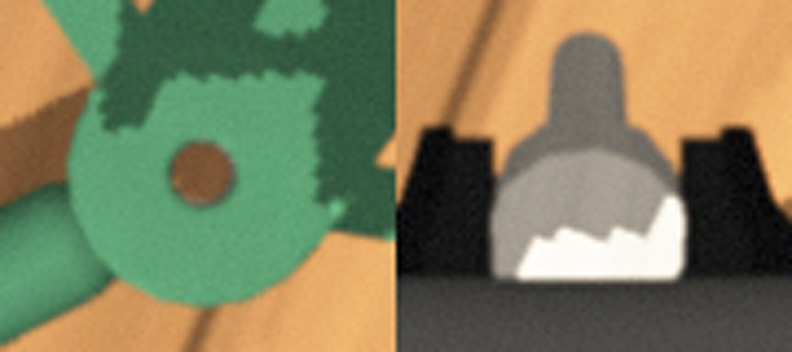

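```bash
cat >> h.py <<'E'
def wproj(c,P):
    M=R.from_quat(c['rotation']).as_matrix(); p=M.T@(np.array(P)-c['position']); x,y,z=p[0],-p[1],-p[2]
    r=np.hypot(x,y);t=np.arctan2(r,z); return round(c['cx']+c['fx']*t*x/r,1),round(c['cy']+c['fy']*t*y/r,1)
E
python3 -c "
from h import *
c=load('w4');o=np.array([.5451,-.0337,.2069]);X=np.array([.925,.379,0]);Z=np.array([-.379,.925,0])
for n,h in (('headtop',.0095),('under',-.0025),('tip',-.0645),('taper top',-.0555)):
    print(n,[wproj(c,o+[0,0,h]+Z*e) for e in (-.012,-.0025,0,.0025,.006,.012)])
for n,h,r in (('head',.0095,.012),('shank',-.04,.006)): print([wproj(c,o+[0,0,h]+X*r*s) for s in (-1,1)])
print(plane(wray(c,280.7,124.5),.076))
"
```

```text
headtop [(np.float64(278.9), np.float64(290.1)), (np.float64(278.9), np.float64(274.3)), (np.float64(279.0), np.float64(270.0)), (np.float64(279.0), np.float64(265.6)), (np.float64(279.0), np.float64(259.4)), (np.float64(279.0), np.float64(248.6))]
under [(np.float64(278.9), np.float64(279.7)), (np.float64(278.9), np.float64(264.6)), (np.float64(278.9), np.float64(260.5)), (np.float64(278.9), np.float64(256.4)), (np.float64(278.9), np.float64(250.5)), (np.float64(279.0), np.float64(240.2))]
tip [(np.float64(278.7), np.float64(241.1)), (np.float64(278.7), np.float64(229.0)), (np.float64(278.8), np.float64(225.7)), (np.float64(278.8), np.float64(222.5)), (np.float64(278.8), np.float64(217.9)), (np.float64(278.8), np.float64(209.9))]
taper top [(np.float64(278.7), np.float64(245.5)), (np.float64(278.8), np.float64(233.0)), (np.float64(278.8), np.float64(229.7)), (np.float64(278.8), np.float64(226.3)), (np.float64(278.8), np.float64(221.6)), (np.float64(278.8), np.float64(213.3))]
[(np.float64(255.8), np.float64(269.8)), (np.float64(302.1), np.float64(269.9))]
[(np.float64(269.7), np.float64(237.2)), (np.float64(287.9), np.float64(237.2))]
[0.51916177 0.03416591 0.076     ]
```

Projecting a perfectly centred pin matches the picture to about 0.3 mm, so the pin is centred on the TCP. All hole estimates agree on (0.519, 0.034). I'll move above it.

```bash
python3 -m creep '[[[0.2,0,9],0,0.15],[[0.2,0,11],0,0.15],[[0.2,0,11],0,0.15],[[0.2,0,11],0,0.15],[[0.2,8,11],0,0.15],[[0.2,10,10],0,0.15],[[0.2,12,7],0,0.15],[[0.2,10,3],0,0.15]]'
python3 -m creep '[[[0,0,0],0,0.15],[[0,0,0],0,0.15],[[0,0,0],0,0.15]]'
python3 -c "
from h import *
to(.519,.0343,.160)
save('side','d5');save('scene','s5')
a=cv2.imread('pics/s5.png')[150:250,330:450];b=cv2.imread('pics/d5.png')[90:190,175:295]
cv2.imwrite('pics/c5.png',cv2.resize(cv2.hconcat([a,b]),None,fx=3.3,fy=3.3,interpolation=cv2.INTER_CUBIC))
"
```

```text
time: 8.65
position: [0.5178, 0.0364, 0.1662]
tool_rot: [-0.693, -0.136, 0.138, 0.694]
ft_force: [-0.0, -0.6, -0.9]
grip_width: 0.0223
time: 8.95
position: [0.5196, 0.0348, 0.1678]
tool_rot: [0.694, 0.137, -0.136, -0.694]
ft_force: [0.0, -0.1, -0.2]
grip_width: 0.0227
t 8.95 q [-0.148  0.465  1.75  -0.     0.926 -0.536] pos [0.5196 0.0348 0.1678] x [0.925 0.379 0.001] y [ 0.001 -0.    -1.   ]
shift [-0.7  7.8 -0.3] F [ 0.02 -0.07 -0.2 ] w 0.0227
```

View pics/c5.png

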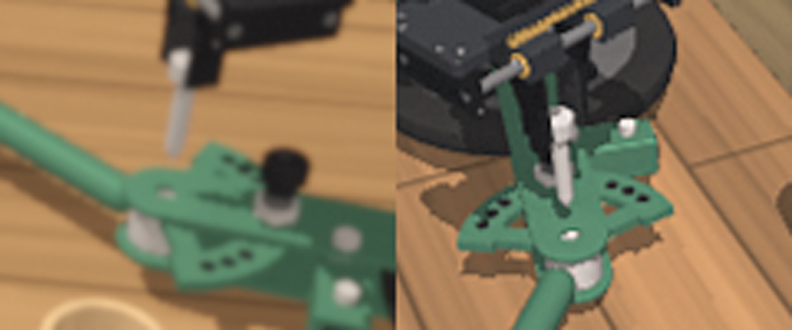

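```bash
python3 -c "
from h import *
S=load('s5');D=load('d5')
print(tri([ray(S,382.7,196.2),ray(D,226.8,152)]),tri([ray(S,380.3,208.2),ray(D,227.7,161.2)]))
"
```

```text
(array([0.51811385, 0.03398025, 0.10438698]), [2.015024221673859, 2.0150242216737744]) (array([0.51845373, 0.0345997 , 0.07381837]), [0.38878896285370634, 0.38878896285378745])
```

The tip sits over the hole to about 1 mm, inside the taper's 4 mm capture. I'll descend while watching the force.

```bash
python3 -m creep '[[[-0.5,6,0],0,0.15],[[0,6,0],0,0.15],[[0,6,0],0,0.15],[[0,5,0],0,0.15],[[0,5,0],0,0.15],[[0,4,0],0,0.15],[[0,4,0],0,0.15],[[0,4,0],0,0.15]]'
python3 -m creep '[[[0,3,0],0,0.15],[[0,3,0],0,0.15],[[0,3,0],0,0.15],[[0,0,0],0,0.15]]'
python3 -c "
from h import *
to(.519,.0343,.0785)
print(robot.get_obs()['moment'])
save('side','d6');save('scene','s6')
a=cv2.imread('pics/s6.png')[150:250,330:450];b=cv2.imread('pics/d6.png')[90:190,175:295]
cv2.imwrite('pics/c6.png',cv2.resize(cv2.hconcat([a,b]),None,fx=3.3,fy=3.3,interpolation=cv2.INTER_CUBIC))
"
```

```text
time: 9.85
position: [0.5186, 0.035, 0.1272]
tool_rot: [0.694, 0.137, -0.137, -0.694]
ft_force: [-0.9, 0.3, -0.9]
grip_width: 0.0224
time: 10.25
position: [0.5186, 0.035, 0.1183]
tool_rot: [-0.694, -0.137, 0.137, 0.694]
ft_force: [0.2, -0.6, -0.3]
grip_width: 0.0227
t 10.25 q [-0.148  0.544  1.792  0.     0.806 -0.537] pos [0.5186 0.035  0.1183] x [0.925 0.379 0.   ] y [ 0.  0. -1.]
shift [ 0.2 39.8 -0.8] F [ 0.24 -0.58 -0.33] w 0.0227
[ 0.01644066 -0.20989096  0.00312266]
```

View pics/c6.png

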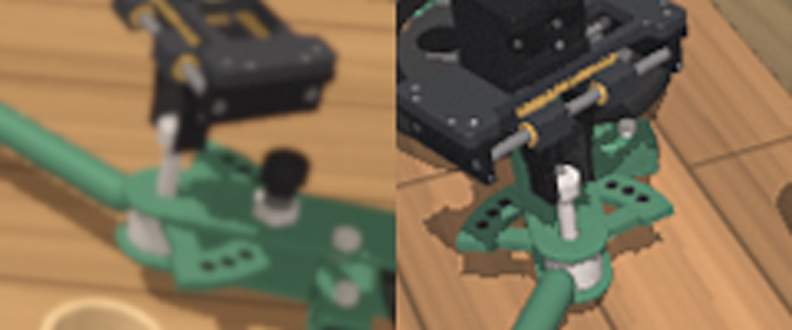

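The tip is 22 mm inside with almost no force, so I'll continue.

```bash
python3 -m creep '[[[0,5,0],0,0.15],[[0,5,0],0,0.15],[[0,5,0],0,0.15],[[0,5,0],0,0.15],[[0,4,0],0,0.15],[[0,4,0],0,0.15],[[0,3,0],0,0.15],[[0,2,0],0,0.15]]'
python3 -m creep '[[[0,2,0],0,0.15],[[0,1,0],0,0.15],[[0,1,0],0,0.15],[[0,1,0],0,0.15],[[0,0.5,0],0,0.15],[[0,0,0],0,0.15]]'
python3 -c "
from h import *
to(.519,.0343,.0785)"
```

```text
time: 11.15
position: [0.5186, 0.035, 0.0853]
tool_rot: [0.694, 0.137, -0.137, -0.694]
ft_force: [1.3, 0.4, 0.0]
grip_width: 0.0222
time: 11.75
position: [0.5186, 0.0349, 0.08]
tool_rot: [0.694, 0.137, -0.137, -0.694]
ft_force: [0.9, -0.2, -1.4]
grip_width: 0.0226
t 11.75 q [-0.148  0.61   1.816  0.     0.715 -0.537] pos [0.5186 0.0349 0.08  ] x [0.925 0.379 0.   ] y [ 0. -0. -1.]
shift [ 0.1  1.5 -0.7] F [ 0.86 -0.17 -1.43] w 0.0226
```

```bash
python3 -m creep '[[[0,0.5,0],0,0.15],[[0,0.5,0],0,0.15],[[0,0.5,0],0,0.15],[[0,0,0],0,0.15]]'
python3 -m creep '[[[0,0.3,0],0,0.15],[[0,0.3,0],0,0.15],[[0,0,0],0,0.15]]'
```

```text
time: 12.15
position: [0.5186, 0.0349, 0.0786]
tool_rot: [0.694, 0.137, -0.137, -0.694]
ft_force: [0.2, 0.3, 1.1]
grip_width: 0.0224
time: 12.45
position: [0.5186, 0.0349, 0.0786]
tool_rot: [0.694, 0.137, -0.137, -0.694]
ft_force: [0.2, 1.0, 4.8]
grip_width: 0.0226
```

Upward force builds at exactly the expected height (0.0786), so the head is on the fork. I'll release, lift and look.

```bash
python3 -m creep '[[[0,0,0],0,0.45],[[0,0,0],0,0.45],[[0,0,0],0,0.45],[[0,0,0],0,0.45]]'
python3 -m creep '[[[0,-10,0],0,0.55],[[0,-15,0],0,0.55],[[0,-20,0],0,0.55],[[0,-20,0],0,0.55],[[0,-10,-10],0,0.55],[[0,0,-20],0,0.55],[[0,0,-20],0,0.55],[[0,0,-10],0,0.55]]'
python3 -m creep '[[[0,0,0],0,0.55],[[0,0,0],0,0.55]]'
python3 -c "
from h import *
to(.5313,.1027,.095)
save('side','d7');save('scene','s7');save('wrist','w7')
a=cv2.imread('pics/s7.png')[150:250,330:450];b=cv2.imread('pics/d7.png')[90:190,175:295]
cv2.imwrite('pics/c7.png',cv2.resize(cv2.hconcat([a,b]),None,fx=3.3,fy=3.3,interpolation=cv2.INTER_CUBIC))
"
```

```text
time: 12.85
position: [0.518, 0.035, 0.0776]
tool_rot: [-0.694, -0.136, 0.137, 0.694]
ft_force: [0.1, 0.7, -0.4]
grip_width: 0.0379
time: 13.65
position: [0.5423, -0.0225, 0.1533]
tool_rot: [0.694, 0.137, -0.136, -0.693]
ft_force: [0.0, -0.0, -0.6]
grip_width: 0.0479
time: 13.85
position: [0.5406, -0.0205, 0.1526]
tool_rot: [-0.694, -0.136, 0.137, 0.694]
ft_force: [0.5, -0.7, 0.5]
grip_width: 0.048
t 13.85 q [-0.245  0.512  1.712  0.     0.919 -0.633] pos [ 0.5406 -0.0205  0.1526] x [ 0.926  0.379 -0.001] y [-0.001  0.001 -1.   ]
shift [ 38.1  57.7 117.5] F [ 0.47 -0.66  0.49] w 0.048
```

View pics/c7.png

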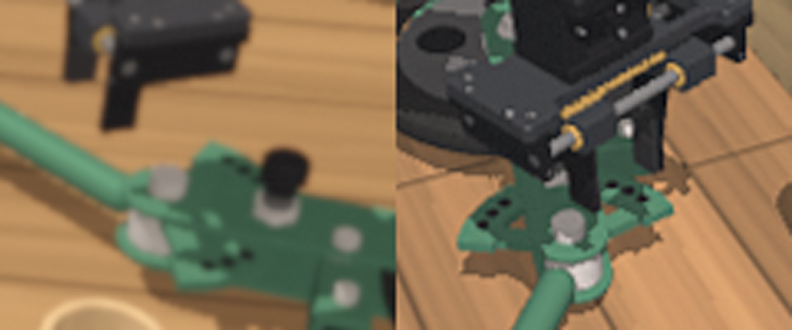

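View pics/w7.png

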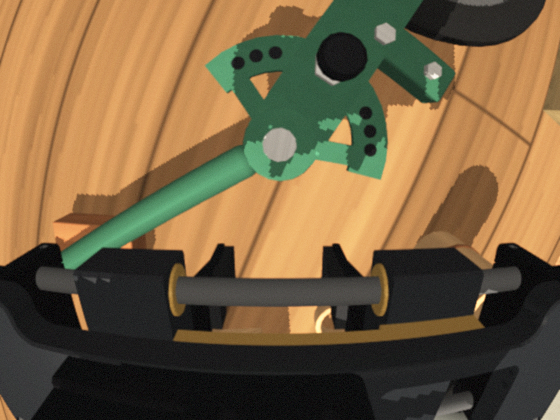

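The wrist view shows the pin head flat on the fork at (279,145) and the knob at (342,57). I'll measure both.

```bash
python3 -c "
from h import *
c=load('w7');hsv=cv2.cvtColor(c['pixels'],cv2.COLOR_RGB2HSV)
m=((hsv[...,1]<60)&(hsv[...,2]>90)).astype(np.uint8)
for s,p in blobs(c,m,(255,122,50,50),60): print('pin',s,p,plane(wray(c,*p),.088).round(4))
m=((hsv[...,2]<45)).astype(np.uint8)
for s,p in blobs(c,m,(305,25,70,65),60): print('knob',s,p,plane(wray(c,*p),.1165).round(4))
S=load('s7');D=load('d7')
for cc,b in ((S,(370,195,25,22)),(D,(210,145,30,26))):
  h=cv2.cvtColor(cc['pixels'],cv2.COLOR_RGB2HSV); print(blobs(cc,((h[...,1]<50)&(h[...,2]>90)).astype(np.uint8),b,15))
"
```

```text
pin [262, 127, 35, 35, 961] [279.11, 144.29] [0.5181 0.0349 0.088 ]
knob [317, 32, 50, 50, 1870] [341.56, 56.34] [0.5313 0.1022 0.1165]
[([374, 201, 14, 11, 116], [380.65, 205.53]), ([370, 213, 8, 4, 19], [372.47, 215.05])]
[([222, 153, 11, 11, 101], [226.83, 158.21]), ([220, 167, 18, 4, 40], [229.98, 169.18])]
```

The pin is home at (0.518, 0.035) and the knob is at (0.5313, 0.1023). I'll go over the knob.

```bash
python3 -m creep '[[[4,0,12],0,0.6],[[5,0,16],0,0.6],[[5,0,16],0,0.6],[[5,0,16],0,0.6],[[5,0,16],0,0.6],[[5,0,16],0,0.6],[[5,0,15],0,0.6],[[4,0,10],0,0.6]]'
python3 -m creep '[[[0,0,0],0,0.6],[[0,0,0],0,0.6],[[0,0,0],0,0.6]]'
python3 -c "
from h import *
to(.5313,.1023,.097)
save('side','d8');save('scene','s8');save('wrist','w8')
a=cv2.imread('pics/s8.png')[130:250,330:480];b=cv2.imread('pics/d8.png')[60:180,155:305]
cv2.imwrite('pics/c8.png',cv2.resize(cv2.hconcat([a,b]),None,fx=2.6,fy=2.6,interpolation=cv2.INTER_CUBIC))
"
```

```text
time: 14.8
position: [0.5313, 0.1041, 0.1529]
tool_rot: [-0.694, -0.137, 0.137, 0.694]
ft_force: [-1.3, -0.2, 0.7]
grip_width: 0.0524
time: 15.1
position: [0.5322, 0.1016, 0.1529]
tool_rot: [0.694, 0.137, -0.137, -0.694]
ft_force: [0.5, 0.2, 0.3]
grip_width: 0.0523
t 15.1 q [-0.017  0.512  1.711 -0.     0.919 -0.406] pos [0.5322 0.1016 0.1529] x [ 0.925  0.379 -0.   ] y [ 0. -0. -1.]
shift [-0.5 55.9  0.9] F [0.52 0.18 0.31] w 0.0523
```

View pics/c8.png

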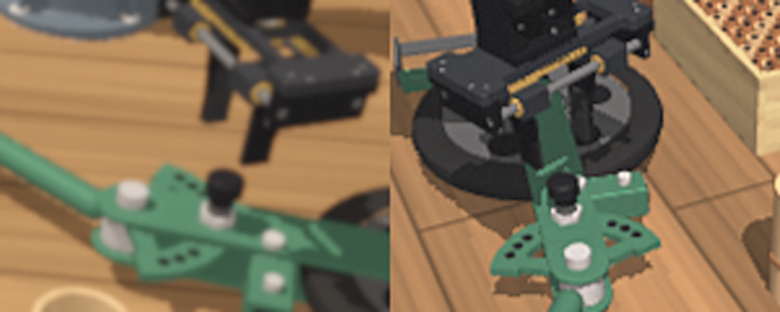

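View pics/w8.png

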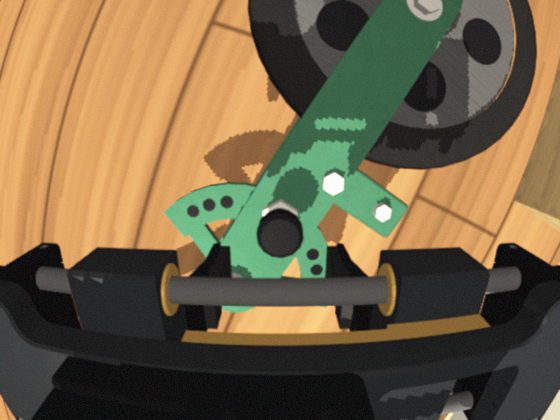

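The knob at (280,232) is centred between the fingers, and both views show the pin head flush on the fork. I'll descend and grip.

```bash
python3 -m creep '[[[-0.5,8,0.8],0,0.6],[[0,10,0],0,0.6],[[0,10,0],0,0.6],[[0,10,0],0,0.6],[[0,9,0],0,0.6],[[0,6,0],0,0.6],[[0,3,0],0,0.6],[[0,0,0],0,0.6]]'
python3 -m creep '[[[0,0,0],0,0.6],[[0,0,0],0,0.6]]'
python3 -c "
from h import *
to(.5313,.1023,.097)"
```

```text
time: 16.05
position: [0.531, 0.1027, 0.0965]
tool_rot: [-0.694, -0.136, 0.137, 0.694]
ft_force: [0.2, 0.1, 0.1]
grip_width: 0.0525
time: 16.25
position: [0.5316, 0.1027, 0.0974]
tool_rot: [0.694, 0.137, -0.136, -0.694]
ft_force: [0.8, 1.1, -0.2]
grip_width: 0.052
t 16.25 q [-0.016  0.6    1.752 -0.     0.789 -0.405] pos [0.5316 0.1027 0.0974] x [0.925 0.379 0.001] y [ 0.001 -0.    -1.   ]
shift [-0.5  0.4 -0.2] F [ 0.83  1.12 -0.17] w 0.052
```

```bash
python3 -m creep '[[[0,0,0],0,0.25],[[0,0,0],0,0.25],[[0,0,0],0,0.25],[[0,0,0],0,0.25],[[0,0,0],0,0.25],[[0,0,0],0,0.25]]' 50
python3 -m creep '[[[0,-1,0],0,0.25],[[0,-1,0],0,0.25],[[0,-1,0],0,0.25],[[0,0,0],0,0.25]]'
python3 -c "
from h import *
to(.5313,.1023,.111)"
```

```text
time: 16.85
position: [0.5325, 0.1031, 0.0972]
tool_rot: [-0.694, -0.138, 0.136, 0.694]
ft_force: [4.1, 2.8, -3.0]
grip_width: 0.0291
time: 17.25
position: [0.5325, 0.103, 0.0996]
tool_rot: [-0.694, -0.137, 0.136, 0.694]
ft_force: [4.9, 2.8, -6.6]
grip_width: 0.0293
t 17.25 q [-1.50e-02  5.96e-01  1.75e+00  1.00e-03  7.93e-01 -4.05e-01] pos [0.5325 0.103  0.0996] x [0.925 0.379 0.003] y [ 0.003  0.001 -1.   ]
shift [ -1.4 -11.4  -0.2] F [ 4.88  2.83 -6.63] w 0.0293
```

The spring is felt (-6.6 N). I'll relieve the small sideways load and keep pulling up.

```bash
python3 -m creep '[[[0.5,-1.5,0],0,0.25],[[0.4,-1.5,0],0,0.25],[[0,-2,0],0,0.25],[[0,-2,0],0,0.25],[[0,-1.5,0],0,0.25],[[0,-1,0],0,0.25],[[0,0,0],0,0.25]]'
python3 -m creep '[[[0,-1,0],0,0.25],[[0,-1,0],0,0.25],[[0,0,0],0,0.25]]'
python3 -m creep '[[[0,-1,0],0,0.25],[[0,0,0],0,0.25],[[0,0,0],0,0.25]]'
```

```text
time: 17.95
position: [0.5325, 0.1031, 0.1089]
tool_rot: [-0.694, -0.137, 0.136, 0.694]
ft_force: [5.0, 2.0, -9.2]
grip_width: 0.0293
time: 18.25
position: [0.5325, 0.1031, 0.1107]
tool_rot: [-0.694, -0.137, 0.136, 0.694]
ft_force: [5.9, 1.4, -9.9]
grip_width: 0.0297
time: 18.55
position: [0.5325, 0.1031, 0.1113]
tool_rot: [-0.694, -0.137, 0.136, 0.694]
ft_force: [5.8, 2.5, -13.3]
grip_width: 0.0296
```

```bash
python3 -m creep '[[[0.5,-1,0],0,0.25],[[0,0,0],0,0.25],[[0,0,0],0,0.25],[[0,0,0],0,0.25]]'
python3 -c "
from h import *
to(.5313,.1023,.111)
save('side','d9');save('scene','s9');save('wrist','w9')
a=cv2.imread('pics/s9.png')[130:250,330:480];b=cv2.imread('pics/d9.png')[60:180,155:305]
cv2.imwrite('pics/c9.png',cv2.resize(cv2.hconcat([a,b]),None,fx=2.6,fy=2.6,interpolation=cv2.INTER_CUBIC))
"
```

```text
time: 18.95
position: [0.5325, 0.1031, 0.1113]
tool_rot: [-0.694, -0.136, 0.137, 0.694]
ft_force: [7.0, 3.1, -17.0]
grip_width: 0.0291
t 18.95 q [-0.015  0.578  1.74   0.     0.825 -0.404] pos [0.5325 0.1031 0.1113] x [ 0.925  0.379 -0.001] y [-0.001  0.    -1.   ]
shift [-1.4  0.3 -0.3] F [  6.97   3.09 -17.  ] w 0.0291
```

View pics/c9.png

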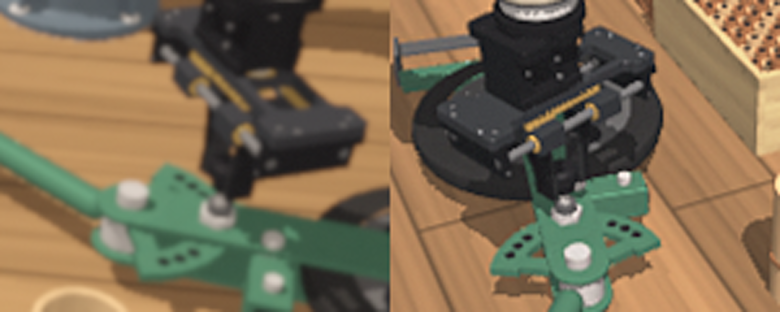

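View pics/s9.png

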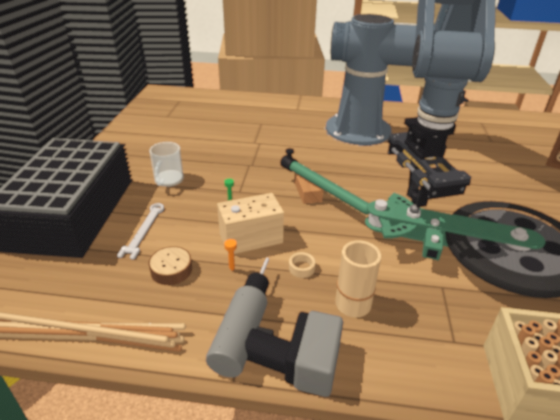

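View pics/w9.png

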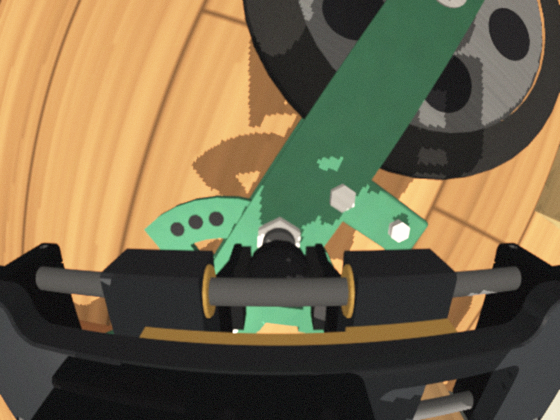

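The lift stopped at 14.1 mm while the pull rose from 10 to 17 N, so the plunger is at its stop. The knob sits clear of the sleeve in both views and the pin head is flush. The handle end is still at scene (289,155), and all bystanders are where they were.

```bash
python3 -m creep '[[[0,0,0],0,0.25],[[0,0,0],0,0.25],[[0,0,0],0,0.25]]'
python3 -c "
from h import *
a,b=cv2.imread('pics/s0.png') if 0 else cv2.imread('pics/scene0.png'),cv2.imread('pics/s9.png')
d=cv2.absdiff(a,b).max(2);print('handle diff',(d[148:200,280:360]>40).sum(),'bystanders diff',(d[140:340,110:320]>60).sum())
to(.5313,.1023,.111); print(robot.hand_in())"
```

```text
time: 19.4
position: [0.5325, 0.1031, 0.1113]
tool_rot: [-0.694, -0.136, 0.137, 0.694]
ft_force: [7.2, 1.7, -18.1]
grip_width: 0.0292
handle diff 964 bystanders diff 1375
t 19.4 q [-0.015  0.578  1.74   0.     0.825 -0.404] pos [0.5325 0.1031 0.1113] x [ 0.925  0.379 -0.001] y [-0.001  0.    -1.   ]
shift [-1.4  0.3 -0.3] F [  7.2    1.7  -18.14] w 0.0292
the job is handed in; nothing more can be done
None
```

I moved the pivot pin from the block into the fork, then pulled the plunger knob up to its stop. I handed in at about 19.4 s, still holding the knob; no verdict came back.

- **Pin:** The upward force rose to about 5 N at 78.6 mm, the TCP height expected with the head on the fork. Afterwards the wrist camera put the head at (0.518, 0.035), within 1 mm of the measured hole.
- **Plunger:** It rose 14.1 mm, then the pull climbed from 10 to 18 N with no more movement. The grip held at 50 N.
- **Sideways load:** About 7 N of sideways force stayed on the tool while holding the knob. Small corrections did not remove it.
- **Handle and bystanders:** By eye in the last pictures, both are where they started. A raw pixel comparison with the first picture showed differences (964 pixels near the handle, 1375 near the bystanders). I put these down to the arm's moved shadow and the missing pin, but did not check further, so that comparison settles nothing.

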